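# Hook the cover into the key box

### The job

Put the cover back on the open key box. The cover is pushed half under the little wooden step: draw it out by the end that sticks out, lay it flat on the cabinet top clear of the step and let go of it; then take it by its upright grip, hook its thin tongue under the lip of the key box with the other end still raised, and swing that end down until the cover lies fully home in the box; lower it, do not let it drop. Leave the bowl, padlock, carabiner and hook block as they are.

Things in the scene. Friction and masses are not known exactly. Their poses are not given: they have to be found in the camera images.
- key_box: open metal box without lid, fixed to the cabinet top, 176 mm (its x) x 84 mm (y). Origin: centre of underside; z up. Sides 8 mm thick and +x end wall are 40 mm high. Inside at cover level: 156 mm long (x -78 to +78), 68 mm wide. The cover rests on ledges 30 mm above the cabinet top at both ends (x -78 to -58, +64 to +78). A lip crosses the -x end, the end nearer the robot. It may stand left or right.
- box_seat (a point): back of the slot under the key box's lip: inner face of the -x end wall, mid-width, on the ledge 30 mm up. Axes as the box: +x runs from the lip to the other end. With the cover home its tongue tip is 0 to 6 mm in +x from here.
- box_lip (a point): middle of the lip's inner edge, on its underside: box x = -62, 45 mm above the cabinet top (lip top at 51 mm). The lip runs the full width of the box and hangs 16 mm over the seat, leaving a slot 15 mm high under it. Because of it the cover cannot go in flat.
- cover_center (a point): loose aluminium cover plate, 150 mm (its x) x 60 mm (y) x 10 mm thick, about 0.28 kg; point at the plate's centre, half-way up its 10 mm. Its -x end is a tongue 22 mm long, 52 mm wide, 5 mm thick (flush with the underside); full width from x -53 to +75. Starts right way up under the wooden step, tongue end and about 55 mm of its length sticking out towards the robot.
- cover_fin (a point): centre of the cover's upright grip: a wooden fin 65 mm long (cover x, -5 to +60 mm from the plate centre) x 14 mm thick (y), from the plate's top (10 mm) to 36 mm above the underside. Point 27.5 mm in +x from the plate centre, 23.5 mm above the underside. Starts under the step, out of reach.
- cover_tongue (a point): middle of the tongue's tip, on the underside: 75 mm in -x from the plate centre. Axes as the cover.
- cover_end (a point): middle of the cover's other end, on the underside: 75 mm in +x from the plate centre.
- cover: the same cover; origin under the plate centre, on the underside (5 mm below cover_center)
- riser: small wooden step fixed to the cabinet top, 150 mm deep (its x) x 124 mm wide (y) x 54 mm high; boards 10 mm thick. Open only at its -x side, towards the robot; the space under it is 44 mm high, 104 mm wide. Origin: centre of its footprint, at the cabinet top. May stand left or right.
- riser_mouth (a point): middle of the open front edge of the step, at the cabinet top (step x = -75); the cover is to be drawn out along -x of these axes
- padlock_center (a point): steel padlock lying on the step's top towards its back, 90 x 56 x 24 mm; point half-way up. Leave alone.
- bowl_center (a point): white ceramic key bowl, 120 mm across, 50 mm high, on the cabinet top beyond the middle; point on its axis half-way up. Leave alone.
- carabiner_center (a point): aluminium carabiner lying flat, 90 x 52 x 10 mm, on the near middle; point at its centre. Leave alone.
- hook_block_center (a point): plastic spare-key hook block, 130 mm long x 30 mm x 50 mm high with four small hooks, off to the left; point at its centre. Leave alone.

How it is judged:
By the outcome, as a careful person would: the job done as asked, in the order asked, and still so for the second after the job is handed in, with the robot touching nothing.
It also fails if it takes over 67 s, if anything falls off the work surface, if the arm or the gripper's body presses on something with over 40 N, if the wrist force passes 120 N, or if a joint passes its speed limit or range.

### The arm

A 6-joint arm with a two-finger parallel gripper is mounted at the origin on the work surface. World frame = base frame: x ahead of the robot, y to its left, z up, the work surface at z = 0. Lengths are in m, angles in rad, forces in N, time in s.
With the tool pointing down it reaches from about 0.35 to 0.975 m from the base axis. Payload 17.4 kg.
Tool frame: the origin (TCP) lies on the front face of the gripper's body, between the roots of the fingers; the fingertips stand 73 mm ahead of it and the grasp point (between the pads) lies 54 mm ahead of it; z points along the fingers, y is the line along which they close (so a half turn about z gives the same grasp; the last joint's range is limited). The gripper opens to 85 mm and grips with 20 to 120 N. Pads are 22 mm wide; open, the fingers measure 114 mm over their backs; the gripper's body (76 mm by 85 mm) begins 54 mm behind the grasp point. The pads swing forward as they close: fully open they stand 13 mm farther back than shut.
Start: joints at [-1.178, 0.116, 1.442, -0, 1.584, -0.038], TCP at [0.282, -0.613, 0.304] pointing down, gripper open.
Joint ranges: [-2.83, 2.83], [-0.83, 2.19], [0.07, 2.5], [-1.14, 4.28], [0.01, 3], [-2.97, 2.97]. Speed limits (rad/s): [1.89, 1.89, 2.22, 3.14, 3.14, 3.14].

### API

Orientations are given as a unit quaternion [w, x, y, z].
In Python, from plant import * gives the robot as it stands.
- The arm moves only by the tool step_arm, never from a script. Its argument "moves" is a list of rows, each a list of 5 numbers: the shift along the tool's x, y, z in m, then the turn about the tool's z in rad, then the finger opening in m, from 0 to 0.0854. In form: [[x, y, z, spin, gripper], ...]. A call has 1 to 5 rows; each row is the pose to reach, as a shift and turn from the pose commanded when the call began, along the tool's axes at that moment; what a row does not reach only later rows make up. A row lasts 1/10 s, in which the tool goes at most 50 mm and 8.59 degrees, less where a joint would pass 70% of its speed; a pose out of reach is approached as far as the arm can. A call with a gripper value outside its range is refused whole. The fingers move at their own pace and stop on an object; the grip force is fixed at half the most. Time passes only in rows, so rows that repeat a pose let the fingers close. It gives the time, the measured TCP pose, the force, the opening and the grip force at its end, in the units of the state.
- observe(): the state, without advancing time (a new reading comes with each control period).
- capture(name): name is "scene" or "top"; returns a dict with "image" (420x560x3 uint8, red, green, blue), "camera_matrix" (3x3 intrinsics, pixels), "world_to_cam" (4x4, takes a point from world to camera coordinates). Camera axes: x right, y up, looking along -z (the intrinsics and any distortion apply to the point x, -y, -z); pixel columns grow to the right and rows downward; lengths in m; the calibration is good to about 2 mm. A picture is of the moment at which its call begins. There is no depth.
- close_job(): hands the job in; it is judged then, once.
Trained networks look in a picture, given as the dict that the camera call returned (one of the last four; its "shot" number tells which), for a name from the list of things; names that differ only in an ending like _2 or _b are one class to them, and where a whole thing is asked for, a point or a joint stands for the part that bears it (a point fixed in the world has none). Each returns a list of dicts, best first, with "p" (0 to 1); they miss things now and then, are a little off and sometimes report something else, mostly with a low value. They report only what shows in the picture. A call takes as long as a camera call.
- find_in(picture, target): "uv" ([column, row] in pixels, amid what is visible of it).
- masks_of(picture, target): "mask" (420x560 bool, what is visible of it) and "uv" ([column, row] in pixels, amid what is visible of it).
The state is a dict: "time": time; "qpos": joint angles; "joint_vel": joint speeds; "effort": joint torques, N m; "tcp_pos": TCP position; "eef_rot": TCP orientation; "force": force on the tool from outside, world axes, zero at the start; "moment": the same for the moment, N m; "width": opening from 0.0 (shut) to 1.0 (fully open); "grip_force": force on a finger pad.
Only numpy, scipy, OpenCV 4.12 (cv2) and the standard library are available. Lean on these libraries where they do the work, as an engineer would, in place of code of your own. Each camera call takes 0.05 s, during which the arm holds its last target. There are 200 camera calls.

## Working session

There is one attempt and no reset: what is moved stays moved. The work goes in short steps, Python scripts to look and compute and a tool call to move; the robot and the scene stay as the last step left them, time stands still between calls to the robot, and variables do not carry over. Pictures are saved under pics/ and viewed, at most 10 in all, crops included, and the job is handed in when it is done.

Besides the shell and the picture viewer there is one more tool, called after ">>>" as name(argument=value, ...), one argument or row to a line, values as JSON. step_arm: Moves the arm, as the interface text tells. Its arguments: {"type":"object","properties":{"moves":{"type":"array"}},"required":["moves"]}

```bash
ls; mkdir -p pics; cat > h.py <<'E'
from plant import *
import numpy as np, cv2
def save(p,n): cv2.imwrite('pics/'+n,p['image'][:,:,::-1])
def ray(p,uv):
    K=np.array(p['camera_matrix']);T=np.array(p['world_to_cam'])
    d=np.linalg.inv(K)@np.array([uv[0],uv[1],1.]); d=np.array([d[0],-d[1],-d[2]])
    R=T[:3,:3];return -R.T@T[:3,3], R.T@d
def atz(p,uv,z):
    c,d=ray(p,uv); return c+d*(z-c[2])/d[2]
def proj(p,X):
    T=np.array(p['world_to_cam']);q=T[:3,:3]@np.array(X)+T[:3,3]
    u=np.array(p['camera_matrix'])@np.array([q[0],-q[1],-q[2]]);return u[:2]/u[2]
def tri(a,ua,b,ub):
    A=np.zeros((3,3));v=np.zeros(3)
    for p,u in((a,ua),(b,ub)):
        c,d=ray(p,u);d/=np.linalg.norm(d);M=np.eye(3)-np.outer(d,d);A+=M;v+=M@c
    return np.linalg.solve(A,v)
E
python3 - <<'E'
from h import *
np.set_printoptions(precision=4,suppress=True)
s=observe();print(s)
P={n:capture(n) for n in('scene','top')}
for n,p in P.items():
    save(p,n+'0.png');print(n,[k for k in p],ray(p,(280,210)))
    for t in('key_box','cover','riser','padlock_center','bowl_center','carabiner_center','hook_block_center','cover_tongue','box_lip','box_seat','riser_mouth','cover_fin'):
        r=find_in(p,t)[:2];print(t,[(np.round(x['uv'],1),round(x['p'],2),atz(p,x['uv'],.0)) for x in r])
E
```

```text
pics
{'time': 0.0, 'qpos': array([-1.1778,  0.1165,  1.4423, -0.    ,  1.584 , -0.0378]), 'joint_vel': array([ 0.0001,  0.0003,  0.0009,  0.0001, -0.0003,  0.0005]), 'effort': array([  0.0081, -73.1966, -63.2497,   0.0003,   0.0062,  -0.    ]), 'tcp_pos': array([ 0.2818, -0.6132,  0.3031]), 'eef_rot': array([-0.0006,  0.9769,  0.2137, -0.0001]), 'force': array([ 0.9327,  0.6738, -0.3449]), 'moment': array([-0.0445,  0.06  ,  0.0134]), 'grip_force': 0.0, 'width': 1.003414648079374}
scene ['image', 'camera_matrix', 'world_to_cam', 'shot'] (array([0.999 , 0.2522, 0.7247]), array([-0.511 , -0.1598, -0.8448]))
key_box [(array([146.9, 182.7]), 0.84, array([ 0.5966, -0.1944, -0.    ]))]
cover [(array([321.9, 203.9]), 0.7, array([0.5134, 0.1968, 0.    ]))]
riser [(array([306.1, 243.6]), 0.92, array([0.6198, 0.1936, 0.    ])), (array([288.1, 237.7]), 0.24, array([0.6196, 0.154 , 0.    ]))]
padlock_center [(array([290.6, 240.5]), 0.69, array([ 0.6241,  0.161 , -0.    ]))]
bowl_center [(array([180. , 256.8]), 0.78, array([ 0.7374, -0.0381,  0.    ]))]
carabiner_center [(array([247.7, 159.4]), 0
[... 1190 characters left out ...]
array([ 0.4585, -0.0247,  0.    ]))]
hook_block_center [(array([149.9, 214.1]), 0.75, array([0.6265, 0.4367, 0.    ])), (array([237.6, 220.9]), 0.35, array([0.612 , 0.1962, 0.    ]))]
cover_tongue [(array([238.1, 250.7]), 0.91, array([0.5302, 0.1927, 0.    ])), (array([309. , 280.6]), 0.44, array([ 0.4518, -0.0028,  0.    ]))]
box_lip [(array([374.4, 220.9]), 0.56, array([ 0.6188, -0.1851,  0.    ]))]
box_seat [(array([370.6, 223.7]), 0.97, array([ 0.6107, -0.1743,  0.    ])), (array([315.7, 170.4]), 0.18, array([ 0.7587, -0.0195,  0.    ]))]
riser_mouth [(array([237.9, 217.9]), 0.94, array([0.6204, 0.1956, 0.    ]))]
cover_fin [(array([236.2, 245.6]), 0.78, array([0.544 , 0.1982, 0.    ]))]
```

```bash
python3 - <<'E'
import cv2
a=cv2.imread('pics/top0.png')[150:310,190:450];cv2.imwrite('pics/topc.png',cv2.resize(a,None,fx=3,fy=3,interpolation=cv2.INTER_CUBIC))
a=cv2.imread('pics/scene0.png')[110:310,90:390];cv2.imwrite('pics/scenec.png',cv2.resize(a,None,fx=2.6,fy=2.6,interpolation=cv2.INTER_CUBIC))
E
```

```text
(no output)
```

View pics/topc.png

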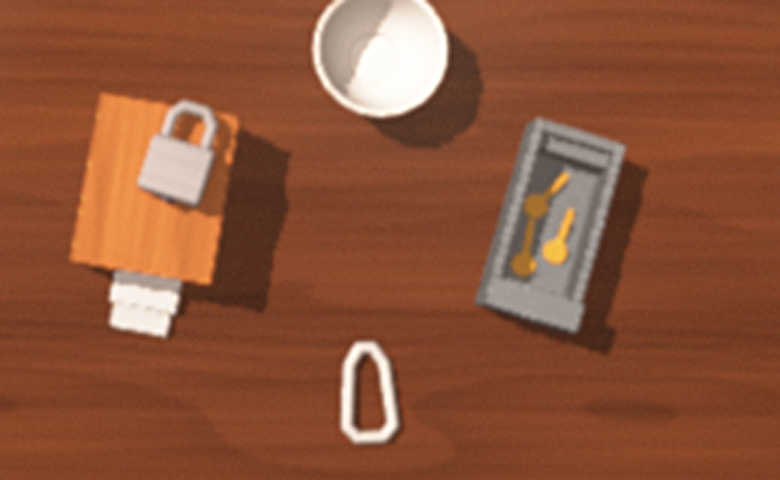

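View pics/scenec.png

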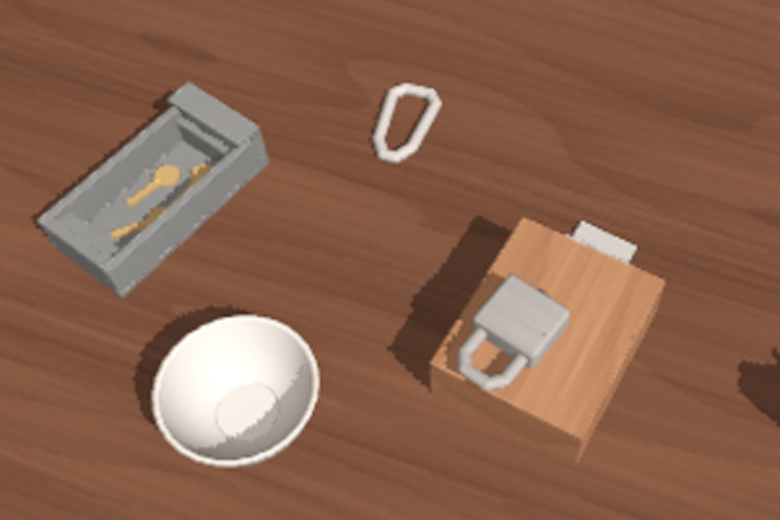

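```bash
cat >> h.py <<'E'
from scipy.optimize import minimize
def box(x0,x1,y0,y1,z0,z1): return np.array([[x,y,z] for x in(x0,x1) for y in(y0,y1) for z in(z0,z1)])
KB=[np.vstack([box(-.088,.088,-.042,.042,0,.04),box(-.088,-.062,-.042,.042,.0,.051)])]
RI=[box(-.075,.075,-.062,.062,0,.054)]
CO=[box(-.053,.075,-.03,.03,0,.01),box(-.075,-.053,-.026,.026,0,.005)]
FIN=[box(-.005,.06,-.007,.007,.01,.036)]
def sil(p,parts,q,z=0,S=4):
    m=np.zeros((420*S//2,560*S//2),np.uint8);c,s=np.cos(q[2]),np.sin(q[2])
    for b in parts:
        X=np.c_[b[:,0]*c-b[:,1]*s+q[0],b[:,0]*s+b[:,1]*c+q[1],b[:,2]+z]
        u=np.array([(proj(p,x)+.5)*S/2-.5 for x in X])
        h=cv2.convexHull(u.astype(np.float32))
        cv2.fillConvexPoly(m,np.round(h*16).astype(np.int32),1,shift=4)
    return m.astype(bool)
def fit(pics,masks,parts,q0,occ=None,z=0):
    M=[cv2.resize(m.astype(np.float32),None,fx=2,fy=2,interpolation=cv2.INTER_LINEAR)>.5 for m in masks]
    def f(q):
        t=0
        for i,(p,m) in enumerate(zip(pics,M)):
            s=sil(p,parts,q,z)
            if occ is not None: s=s&~occ[i]
            t+=1-(s&m).sum()/max(1,(s|m).sum())
        return t
    best=None
    for dy in(-.1,0,.1):
        a=np.array(q0)+[0,0,dy]
        r=minimize(f,a,method='Nelder-Mead',options=dict(initial_simplex=np.vstack([a,a+[.015,0,0],a+[0,.015,0],a+[0,0,.12]]),xatol=1e-4,fatol=1e-5))
        if best is None or r.fun<best.fun:best=r
    return best.x,best.fun
E
python3 - <<'E'
from h import *
np.set_printoptions(precision=4,suppress=True)
P=[capture(n) for n in('top','scene')]
def hull(m):
    n=np.zeros(m.shape,np.uint8);k,l,st,_=cv2.connectedComponentsWithStats(m.astype(np.uint8))
    m=l==1+np.argmax(st[1:,4]);cv2.fillConvexPoly(n,cv2.convexHull(np.argwhere(m)[:,::-1].astype(np.int32)),1);return n>0
R={}
for t,parts,q0 in(('key_box',KB,(.6,-.175,-.25)),('riser',RI,(.61,.19,-.15))):
    ms=[masks_of(p,t)[0]['mask'] for p in P];print(t,[m.sum() for m in ms])
    ms=[hull(m) for m in ms]
    R[t]=fit(P,ms,parts,q0);print(R[t],[fit([p],[m],parts,q0) for p,m in zip(P,ms)])
q=R['riser'][0];c=[masks_of(p,'cover')[0]['mask'] for p in P];print([m.sum() for m in c])
occ=[sil(p,RI,q) for p in P]
q0=(q[0]-.055*np.cos(q[2])-.0,q[1]-.055*np.sin(q[2]),q[2])
print('cover',fit(P,c,CO,q0,occ),[fit([P[i]],[c[i]],CO,q0,[occ[i]]) for i in (0,1)])
# heights by two views: tongue tip corners approx, riser front corner
for n,a,b in(('riser right front',(213,285),(522,218)),('riser left front',(72,262),(665,283)),('lip r',(580,332),(188,83)),('lip l',(478,303),(268,130)),('tongue l',(109,328),(638,243)),('tongue r',(168,337),(583,221))):
    ua=(np.array(a)+.5)/3-.5+[190,150];ub=(np.array(b)+.5)/2.6-.5+[90,110]
    print(n,tri(P[0],ua,P[1],ub))
E
```

```text
key_box [np.int64(2259), np.int64(3575)]
(array([ 0.6058, -0.1741, -0.2846]), np.float64(0.06911754227129929)) [(array([ 0.6082, -0.1747, -0.2814]), np.float64(0.028676085818942987)), (array([ 0.6041, -0.174 , -0.2845]), np.float64(0.01783937926918233))]Traceback (most recent call last):
  File "<stdin>", line 9, in <module>
IndexError: list index out of range
```

```bash
cat >> h.py <<'E'
def hull(m):
    n=np.zeros(m.shape,np.uint8);k,l,st,_=cv2.connectedComponentsWithStats(m.astype(np.uint8))
    m=l==1+np.argmax(st[1:,4]);cv2.fillConvexPoly(n,cv2.convexHull(np.argwhere(m)[:,::-1].astype(np.int32)),1);return n>0
def getm(cam,t,near,tries=5):
    for i in range(tries):
        p=capture(cam)
        for r in masks_of(p,t):
            if r['p']>.3 and np.linalg.norm(np.array(r['uv'])-near)<25: return p,r['mask']
    return p,None
E
python3 - <<'E'
from h import *
np.set_printoptions(precision=4,suppress=True)
print(observe()['time'])
a=[getm('top','riser',(238,222)),getm('scene','riser',(306,244))]
P=[x[0] for x in a];ms=[hull(x[1]) for x in a if x[1] is not None];print(len(ms))
q0=(.61,.19,-.15)
q,f=fit(P,ms,RI,q0);print(q,f,[fit([p],[m],RI,q0) for p,m in zip(P,ms)])
occ=[sil(p,RI,q) for p in P]
a=[getm('top','cover',(236,250)),getm('scene','cover',(322,204))]
k=[i for i in(0,1) if a[i][1] is not None];print(k,[a[i][1].sum() for i in k])
q0=(q[0]-.055*np.cos(q[2])-.0,q[1]-.055*np.sin(q[2]),q[2])
print('cover',fit([a[i][0] for i in k],[a[i][1] for i in k],CO,q0,[occ[i] for i in k]),[fit([a[i][0]],[a[i][1]],CO,q0,[occ[i]]) for i in k])
for n,u,b in(('riser right front',(213,285),(522,218)),('riser left front',(72,262),(665,283)),('lip r',(580,332),(188,83)),('lip l',(478,303),(268,130)),('tongue l',(109,328),(638,243)),('tongue r',(168,337),(583,221))):
    ua=(np.array(u)+.5)/3-.5+[190,150];ub=(np.array(b)+.5)/2.6-.5+[90,110]
    print(n,tri(P[0],ua,P[1],ub))
print(observe()['time'])
E
```

```text
1.55
2
[ 0.6293  0.1831 -0.1435] 0.07120866254772718 [(array([ 0.6313,  0.1845, -0.1497]), np.float64(0.029780152404309312)), (array([ 0.628 ,  0.1825, -0.1495]), np.float64(0.01624970216821542))]
[0, 1] [np.int64(386), np.int64(144)]
cover (array([ 0.5796,  0.184 , -0.1983]), np.float64(0.3144762522093645)) [(array([ 0.5818,  0.1877, -0.1411]), np.float64(0.10168434185901432)), (array([ 0.5791,  0.1859, -0.1591]), np.float64(0.1839080459770115))]
riser right front [0.5465 0.1312 0.0522]
riser left front [0.5647 0.2544 0.0503]
lip r [ 0.5099 -0.1919  0.0489]
lip l [ 0.5341 -0.1016  0.0501]
tongue l [0.5074 0.2241 0.0088]
tongue r [0.4996 0.1723 0.0049]
1.95
```

```bash
cat >> h.py <<'E'
def go(x,y,z,yaw):
    s=observe();w,a,b,c=s['eef_rot'];p=s['tcp_pos']
    from scipy.spatial.transform import Rotation as Ro
    R=Ro.from_quat([a,b,c,w]).as_matrix();cy=np.arctan2(R[1,0],R[0,0])
    d=R.T@(np.array([x,y,z])-p);sp=-((yaw-cy+np.pi)%(2*np.pi)-np.pi)
    print('t',s['time'],'tcp',np.round(p,4),'yaw',round(cy,3),'-> shift',np.round(d,4),'spin',round(sp,3),'F',np.round(s['force'],1),'w',s['width'])
E
python3 -c "
from h import *
go(.5434,.1925,.14,-.148)"
```

```text
t 1.95 tcp [ 0.2819 -0.6133  0.3039] yaw 0.431 -> shift [ 0.5741 -0.623   0.1639] spin 0.579 F [0.5 0.3 0.3] w 0.9987346334730243
```

>>> step_arm(
  moves=[
    [0.574, -0.623, 0.06, 0.579, 0.085],
    [0.574, -0.623, 0.06, 0.579, 0.085],
    [0.574, -0.623, 0.06, 0.579, 0.085],
    [0.574, -0.623, 0.06, 0.579, 0.085],
    [0.574, -0.623, 0.06, 0.579, 0.085],
  ],
)

```text
time: 2.45
tcp_pos: [0.3589, -0.3743, 0.2861]
eef_rot: [0.0, 0.997, -0.077, 0.0]
force: [0.9, 0.3, 0.1]
width: 0.996
grip_force: 0.0
```

```bash
python3 -c "
from h import *
go(.5434,.1925,.14,-.148)"
```

```text
t 2.45 tcp [ 0.3589 -0.3743  0.2861] yaw -0.154 -> shift [ 0.0955 -0.5884  0.1461] spin -0.006 F [0.9 0.3 0.1] w 0.9963528586204788
```

>>> step_arm(
  moves=[
    [0.095, -0.588, 0.1, -0.006, 0.085],
    [0.095, -0.588, 0.1, -0.006, 0.085],
    [0.095, -0.588, 0.1, -0.006, 0.085],
    [0.095, -0.588, 0.1, -0.006, 0.085],
    [0.095, -0.588, 0.1, -0.006, 0.085],
  ],
)

```text
time: 2.95
tcp_pos: [0.4337, -0.1393, 0.2449]
eef_rot: [0.0, 0.997, -0.071, 0.001]
force: [-0.2, 0.1, 0.4]
width: 1.0
grip_force: 0.0
```

```bash
python3 -c "
from h import *
go(.5434,.1925,.14,-.148)"
```

```text
t 2.95 tcp [ 0.4337 -0.1393  0.2449] yaw -0.143 -> shift [ 0.0614 -0.344   0.1049] spin 0.005 F [-0.2  0.1  0.4] w 0.999961959366284
```

>>> step_arm(
  moves=[
    [0.061, -0.344, 0.06, 0.005, 0.085],
    [0.061, -0.344, 0.06, 0.005, 0.085],
    [0.061, -0.344, 0.06, 0.005, 0.085],
    [0.061, -0.344, 0.06, 0.005, 0.085],
    [0.061, -0.344, 0.06, 0.005, 0.085],
  ],
)

```text
time: 3.45
tcp_pos: [0.5108, 0.0951, 0.2026]
eef_rot: [-0.0, 0.997, -0.073, 0.0]
force: [1.3, -0.7, 0.9]
width: 0.995
grip_force: 0.0
```

>>> step_arm(
  moves=[
    [0.011, -0.1, 0.05, 0, 0.085],
    [0.011, -0.1, 0.05, 0, 0.085],
    [0.011, -0.1, 0.05, 0, 0.085],
    [0.011, -0.1, 0.05, 0, 0.085],
  ],
)

```text
time: 3.85
tcp_pos: [0.5359, 0.1913, 0.1513]
eef_rot: [0.0, 0.997, -0.072, -0.001]
force: [0.5, -1.3, -0.4]
width: 0.998
grip_force: 0.0
```

```bash
python3 -c "
from h import *
go(.5434,.1925,.085,-.148)
p=capture('top');save(p,'a.png');print(proj(p,(.5434,.1925,.01)))
cv2.imwrite('pics/ac.png',cv2.resize(p['image'][180:290,170:300,::-1],None,fx=4,fy=4))"
```

```text
t 3.85 tcp [0.5359 0.1913 0.1513] yaw -0.145 -> shift [ 0.0074 -0.0023  0.0663] spin 0.003 F [ 0.5 -1.3 -0.4] w 0.9980313519264572
[238.02596757 245.81448271]
```

>>> step_arm(
  moves=[
    [0.0075, -0.002, 0.03, 0.003, 0.085],
    [0.0075, -0.002, 0.066, 0.003, 0.085],
    [0.0075, -0.002, 0.066, 0.003, 0.085],
    [0.0075, -0.002, 0.066, 0.003, 0.085],
  ],
)

```text
time: 4.3
tcp_pos: [0.5439, 0.1897, 0.0871]
eef_rot: [0.0, 0.997, -0.076, -0.0]
force: [-9.7, -0.7, -4.9]
width: 0.996
grip_force: 4.6
```

>>> step_arm(
  moves=[
    [0, 0, 0.003, 0, 0.085],
    [0, 0, 0.006, 0, 0.085],
    [0, 0, 0.009, 0, 0.085],
    [0, 0, 0.009, 0, 0.085],
  ],
)

```text
time: 4.7
tcp_pos: [0.5439, 0.1904, 0.079]
eef_rot: [-0.0, 0.997, -0.075, 0.0]
force: [-5.9, 2.5, -1.0]
width: 0.995
grip_force: 3.0
```

```bash
python3 -c "
from h import *
go(.5434,.1925,.076,-.148)
p=capture('top');save(p,'a.png')
cv2.imwrite('pics/ac.png',cv2.resize(p['image'][180:290,170:300,::-1],None,fx=4,fy=4))"
```

```text
t 4.7 tcp [0.5439 0.1904 0.079 ] yaw -0.151 -> shift [-0.0009 -0.002   0.003 ] spin -0.003 F [-5.9  2.5 -1. ] w 0.9948790411693095
```

View pics/ac.png

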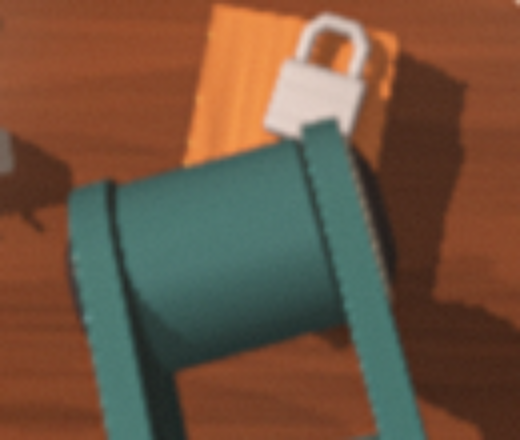

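>>> step_arm(
  moves=[
    [-0.004, -0.001, 0, 0, 0.085],
    [-0.008, -0.002, 0, 0, 0.085],
    [-0.008, -0.002, 0.003, 0, 0.085],
  ],
)

```text
time: 5.05
tcp_pos: [0.5364, 0.1942, 0.0756]
eef_rot: [-0.0, 0.997, -0.075, 0.001]
force: [0.4, 0.1, 0.6]
width: 0.997
grip_force: 0.0
```

>>> step_arm(
  moves=[
    [0, 0, 0.003, 0, 0.085],
    [0, 0, 0.006, 0, 0.085],
    [0, 0, 0.006, 0, 0.085],
  ],
)

```text
time: 5.35
tcp_pos: [0.5361, 0.1941, 0.0679]
eef_rot: [0.0, 0.997, -0.075, -0.0]
force: [0.6, -0.0, 0.5]
width: 0.995
grip_force: 0.0
```

```bash
python3 -c "
from h import *
go(.5364,.1925,.073,-.148)
p=capture('scene');save(p,'b.png')
cv2.imwrite('pics/bc.png',cv2.resize(p['image'][140:300,240:400,::-1],None,fx=3.5,fy=3.5))"
```

```text
t 5.35 tcp [0.5361 0.1941 0.0679] yaw -0.15 -> shift [ 0.0005  0.0015 -0.0051] spin -0.002 F [ 0.6 -0.   0.5] w 0.9952630878812236
```

View pics/bc.png

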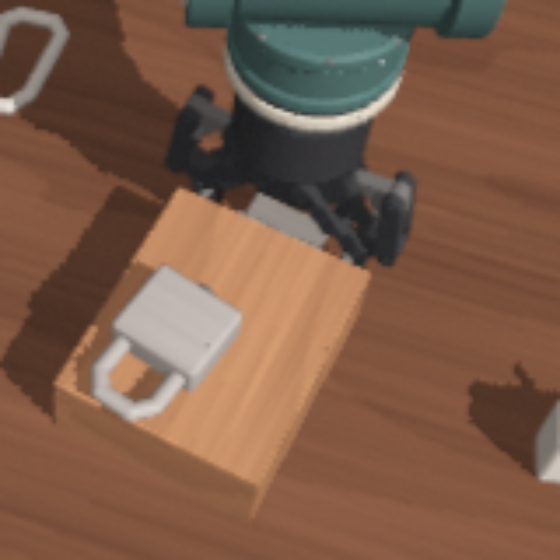

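>>> step_arm(
  moves=[
    [0, 0, 0, 0, 0.06],
    [0, 0, 0, 0, 0.05],
    [0, 0, 0, 0, 0.04],
    [0, 0, 0, 0, 0.04],
    [0, 0, 0, 0, 0.04],
  ],
)

```text
time: 5.9
tcp_pos: [0.5366, 0.1943, 0.0692]
eef_rot: [-0.0, 0.997, -0.075, 0.0]
force: [-1.1, -0.8, 5.1]
width: 0.681
grip_force: 64.9
```

>>> step_arm(
  moves=[
    [0, 0, 0, 0, 0.04],
    [0, 0, 0, 0, 0.04],
  ],
)

```text
time: 6.1
tcp_pos: [0.5366, 0.1943, 0.0692]
eef_rot: [-0.0, 0.997, -0.075, 0.0]
force: [-0.5, -0.8, 5.7]
width: 0.683
grip_force: 64.9
```

>>> step_arm(
  moves=[
    [0, 0, -0.001, 0, 0.04],
    [-0.01, 0, -0.001, 0, 0.04],
    [-0.025, 0, -0.001, 0, 0.04],
    [-0.04, 0, -0.001, 0, 0.04],
    [-0.055, 0, -0.001, 0, 0.04],
  ],
)

```text
time: 6.6
tcp_pos: [0.4801, 0.2026, 0.0693]
eef_rot: [0.0, 0.997, -0.075, -0.0]
force: [-0.4, -0.5, -1.1]
width: 0.682
grip_force: 64.3
```

>>> step_arm(
  moves=[
    [-0.02, 0, 0, 0, 0.04],
    [-0.04, 0, 0, 0, 0.04],
    [-0.06, 0, 0, 0, 0.04],
    [-0.08, 0, 0, 0, 0.04],
    [-0.08, 0, 0, 0, 0.04],
  ],
)

```text
time: 7.1
tcp_pos: [0.4005, 0.2147, 0.0695]
eef_rot: [-0.0, 0.997, -0.074, -0.0]
force: [0.3, 0.6, -0.3]
width: 0.683
grip_force: 64.3
```

```bash
python3 -c "
from h import *
go(.403,.214,.069,-.148)
p=capture('scene');save(p,'c.png')
cv2.imwrite('pics/cc.png',cv2.resize(p['image'][100:280,220:420,::-1],None,fx=3,fy=3))"
```

```text
t 7.1 tcp [0.4005 0.2147 0.0695] yaw -0.149 -> shift [0.0026 0.0003 0.0005] spin -0.001 F [ 0.3  0.6 -0.3] w 0.6825823718672697
```

View pics/cc.png

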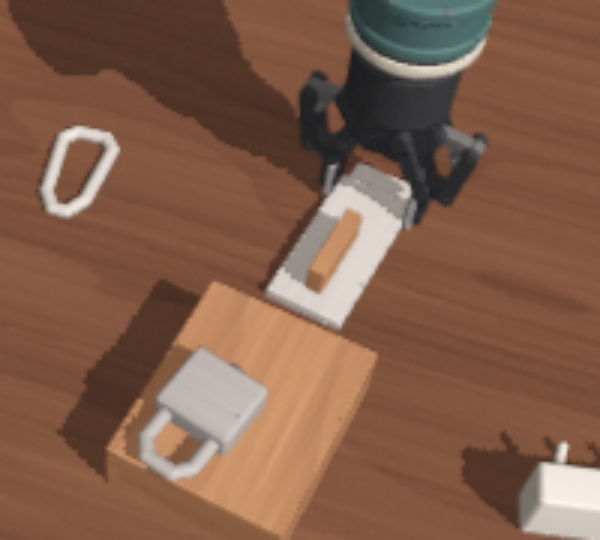

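>>> step_arm(
  moves=[
    [0, 0, 0.001, 0, 0.04],
    [0, 0, 0.001, 0, 0.07],
    [0, 0, 0.001, 0, 0.085],
    [0, 0, 0.001, 0, 0.085],
    [0, 0, 0.001, 0, 0.085],
  ],
)

```text
time: 7.65
tcp_pos: [0.403, 0.2143, 0.0684]
eef_rot: [0.0, 0.997, -0.075, -0.0]
force: [-0.4, 0.1, -0.3]
width: 0.994
grip_force: 0.0
```

>>> step_arm(
  moves=[
    [0, 0, -0.03, 0, 0.085],
    [0, 0, -0.07, 0, 0.085],
    [0, 0, -0.12, 0, 0.085],
    [0, 0.05, -0.12, 0, 0.085],
    [0, 0.1, -0.12, 0, 0.085],
  ],
)

```text
time: 8.15
tcp_pos: [0.3878, 0.1152, 0.19]
eef_rot: [-0.0, 0.997, -0.073, 0.001]
force: [0.5, -1.8, -0.5]
width: 0.992
grip_force: 0.0
```

>>> step_arm(
  moves=[
    [0, 0.05, 0, 0, 0.085],
    [0, 0.1, 0, 0, 0.085],
    [0, 0.12, 0, 0, 0.085],
    [0, 0.12, 0, 0, 0.085],
  ],
)

```text
time: 8.55
tcp_pos: [0.3695, -0.0053, 0.1887]
eef_rot: [0.0, 0.997, -0.077, 0.0]
force: [-0.3, 0.3, -0.1]
width: 0.997
grip_force: 0.0
```

```bash
python3 - <<'E'
from h import *
np.set_printoptions(precision=4,suppress=True)
q0=np.array([.443,.208,-.149])
a=[]
for c in('top','scene'):
    p=capture(c);uv=proj(p,(*q0[:2],.01));save(p,'d_%s.png'%c);a.append(getm(c,'cover',uv))
    print(c,uv,a[-1][1] is None or a[-1][1].sum())
    cf,r=a[-1],[ (x['uv'],x['p']) for x in find_in(a[-1][0],'cover_fin')[:2]];print(r)
k=[i for i in(0,1) if a[i][1] is not None]
parts=CO+FIN;ri=[.6293,.1831,-.148]
for i in k: print(fit([a[i][0]],[a[i][1]],parts,q0,[sil(a[i][0],RI,ri)]))
print(fit([a[i][0] for i in k],[a[i][1] for i in k],parts,q0,[sil(a[i][0],RI,ri) for i in k]))
t=cv2.imread('pics/d_top.png')[200:340,190:330];s=cv2.imread('pics/d_scene.png')[100:240,290:430]
cv2.imwrite('pics/dd.png',cv2.resize(np.hstack([t,s]),None,fx=2.8,fy=2.8,interpolation=cv2.INTER_CUBIC))
print(observe()['time'])
E
```

```text
top [231.2588 283.1958] 1174
[([230.1, 278.0], 0.59)]
scene [335.7679 178.6598] 1443
[([337.2, 182.8], 0.61)]
(array([ 0.4476,  0.2085, -0.1987]), np.float64(0.08031341821743387))
(array([ 0.4447,  0.207 , -0.1912]), np.float64(0.0412682435832914))
(array([ 0.446 ,  0.2074, -0.1924]), np.float64(0.13091205345528734))
8.95
```

View pics/dd.png

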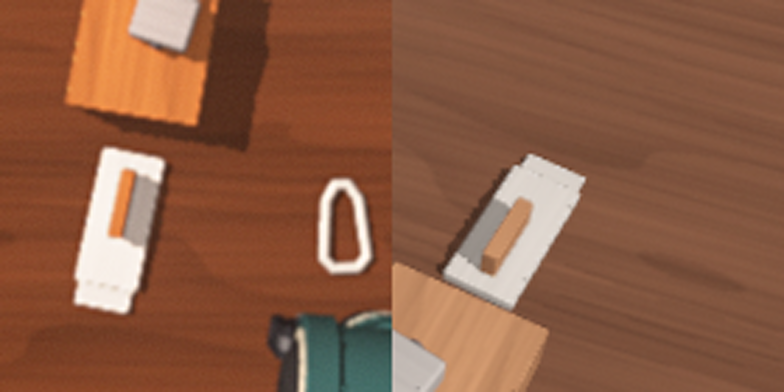

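```bash
python3 -c "
from h import *
go(.4872,.1996,.089,-.19)"
```

```text
t 8.95 tcp [ 0.37   -0.0024  0.1884] yaw -0.149 -> shift [ 0.086  -0.2172  0.0994] spin 0.041 F [-0.2  0.6  0. ] w 0.9942099889684751
```

>>> step_arm(
  moves=[
    [0.018, -0.045, 0, 0.041, 0.085],
    [0.036, -0.09, 0, 0.041, 0.085],
    [0.054, -0.135, 0, 0.041, 0.085],
    [0.072, -0.18, 0, 0.041, 0.085],
    [0.086, -0.217, 0, 0.041, 0.085],
  ],
)

```text
time: 9.45
tcp_pos: [0.488, 0.2016, 0.1881]
eef_rot: [0.0, 0.996, -0.095, -0.0]
force: [-0.4, -0.7, 1.1]
width: 0.994
grip_force: 0.0
```

>>> step_arm(
  moves=[
    [0, 0, 0, 0, 0.085],
    [0, 0, 0.03, 0, 0.085],
    [0, 0, 0.05, 0, 0.085],
  ],
)

```text
time: 9.75
tcp_pos: [0.4869, 0.199, 0.137]
eef_rot: [0.0, 0.996, -0.095, -0.0]
force: [0.3, -0.2, 0.4]
width: 1.001
grip_force: 0.0
```

```bash
python3 -c "
from h import *
go(.4872,.1996,.089,-.19)"
```

```text
t 9.75 tcp [0.4869 0.199  0.137 ] yaw -0.19 -> shift [ 0.0003 -0.0007  0.048 ] spin 0.0 F [ 0.3 -0.2  0.4] w 1.0008314922692216
```

>>> step_arm(
  moves=[
    [0, 0, 0.03, 0, 0.085],
    [0, 0, 0.048, 0, 0.085],
    [0, 0, 0.048, 0, 0.05],
    [0, 0, 0.048, 0, 0.02],
    [0, 0, 0.048, 0, 0.0],
  ],
)

```text
time: 10.25
tcp_pos: [0.4879, 0.1988, 0.092]
eef_rot: [-0.0, 0.995, -0.095, 0.001]
force: [-0.5, -0.1, -0.2]
width: 0.509
grip_force: 0.0
```

>>> step_arm(
  moves=[
    [0, 0, 0, 0, 0],
    [0, 0, 0, 0, 0],
    [0, 0, 0, 0, 0],
    [0, 0, 0, 0, 0],
    [0, 0, 0, 0, 0],
  ],
)

```text
time: 10.75
tcp_pos: [0.4878, 0.1987, 0.0916]
eef_rot: [-0.0, 0.995, -0.095, 0.001]
force: [-1.5, -1.1, 6.1]
width: 0.145
grip_force: 59.9
```

>>> step_arm(
  moves=[
    [0, 0, -0.01, 0, 0],
    [0, 0, -0.03, 0, 0],
    [0, 0, -0.06, 0, 0],
    [0, 0, -0.1, 0, 0],
    [0, 0, -0.1, 0, 0],
  ],
)

```text
time: 11.25
tcp_pos: [0.4887, 0.199, 0.1966]
eef_rot: [-0.002, 0.995, -0.095, 0.003]
force: [0.5, -0.9, -3.4]
width: 0.145
grip_force: 58.8
```

```bash
python3 -c "
from h import *
go(.4872,.1996,.189,-.19)
for c in('scene','top'):
  p=capture(c);save(p,'e_%s.png'%c);print(proj(p,(.446,.2075,.1)))
"
```

```text
t 11.25 tcp [0.4887 0.199  0.1966] yaw -0.191 -> shift [-0.0017 -0.0002  0.0076] spin -0.001 F [ 0.5 -0.9 -3.4] w 0.14506241411358067
[341.39471776 153.58789204]
[228.18605356 284.90606119]
```

View pics/e_scene.png

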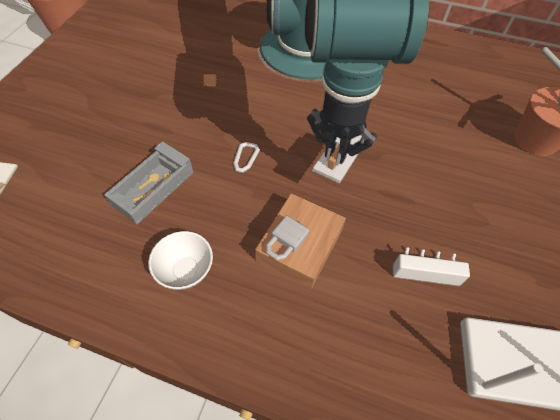

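>>> step_arm(
  moves=[
    [0, 0, 0.04, 0, 0],
    [0, 0, 0.075, 0, 0],
    [0, 0, 0.09, 0, 0],
    [0, 0, 0.096, 0, 0],
    [0, 0, 0.096, 0, 0],
  ],
)

```text
time: 11.85
tcp_pos: [0.4873, 0.1985, 0.0943]
eef_rot: [0.0, 0.995, -0.095, -0.0]
force: [0.2, -1.2, -2.5]
width: 0.15
grip_force: 58.9
```

```bash
python3 -c "
from h import *
go(.4872,.1996,.093,-.19)"
```

```text
t 11.85 tcp [0.4873 0.1985 0.0943] yaw -0.191 -> shift [-0.0003 -0.001   0.0013] spin -0.001 F [ 0.2 -1.2 -2.5] w 0.14979131529991915
```

>>> step_arm(
  moves=[
    [0, 0, 0.0015, 0, 0],
    [0, 0, 0.003, 0, 0],
    [0, 0, 0.003, 0, 0],
  ],
)

```text
time: 12.15
tcp_pos: [0.4876, 0.1987, 0.0923]
eef_rot: [-0.0, 0.995, -0.095, 0.0]
force: [-0.2, 0.6, -3.9]
width: 0.146
grip_force: 58.9
```

>>> step_arm(
  moves=[
    [0, 0, 0, 0, 0.03],
    [0, 0, 0, 0, 0.03],
    [0, 0, -0.005, 0, 0.03],
    [0, 0, -0.005, 0, 0.03],
    [0, 0, -0.005, 0, 0.03],
  ],
)

```text
time: 12.65
tcp_pos: [0.4875, 0.1986, 0.0969]
eef_rot: [-0.0, 0.995, -0.095, 0.0]
force: [0.1, 0.1, -0.2]
width: 0.352
grip_force: 0.0
```

```bash
python3 -c "
from h import *
go(.4872,.1996,.097,-.19)"
```

```text
t 12.65 tcp [0.4875 0.1986 0.0969] yaw -0.191 -> shift [-0.0005 -0.0009 -0.0001] spin -0.001 F [ 0.1  0.1 -0.2] w 0.3517744624498701
```

>>> step_arm(
  moves=[
    [0, 0, 0, 0, 0],
    [0, 0, 0, 0, 0],
    [0, 0, 0, 0, 0],
    [0, 0, 0, 0, 0],
  ],
)

```text
time: 13.05
tcp_pos: [0.4875, 0.1987, 0.0968]
eef_rot: [-0.0, 0.995, -0.095, 0.0]
force: [-1.6, 0.0, 4.5]
width: 0.141
grip_force: 59.6
```

>>> step_arm(
  moves=[
    [0, 0, -0.02, 0, 0],
    [0, 0, -0.05, 0, 0],
    [0, 0, -0.08, 0, 0],
    [0, 0, -0.08, 0, 0],
  ],
)

```text
time: 13.45
tcp_pos: [0.4884, 0.1989, 0.1801]
eef_rot: [-0.001, 0.995, -0.095, 0.002]
force: [0.3, 0.3, -3.0]
width: 0.142
grip_force: 59.0
```

```bash
python3 - <<'E'
from h import *
kx,ky,kyaw=.6060,-.1743,-.283
def w(bx,by=0): return kx+bx*np.cos(kyaw)-by*np.sin(kyaw),ky+bx*np.sin(kyaw)+by*np.cos(kyaw)
# tilt station: cover end 12mm over lip: cover end at box -76 -> pad at -76-33=-109
x,y=w(-.109);print(x,y);go(x,y,.17,kyaw)
E
```

```text
0.501335796782993 -0.14386310520192544
t 13.45 tcp [0.4884 0.1989 0.1801] yaw -0.191 -> shift [0.0778 0.3341 0.0096] spin 0.092 F [ 0.3  0.3 -3. ] w 0.14237491673265004
```

>>> step_arm(
  moves=[
    [0.008, 0.04, 0, 0.03, 0],
    [0.018, 0.08, 0, 0.06, 0],
    [0.028, 0.12, 0, 0.092, 0],
    [0.038, 0.16, 0, 0.092, 0],
    [0.047, 0.2, 0, 0.092, 0],
  ],
)

```text
time: 13.95
tcp_pos: [0.4949, -0.0083, 0.1751]
eef_rot: [0.0, 0.99, -0.141, -0.001]
force: [0.9, 0.3, -3.8]
width: 0.139
grip_force: 59.2
```

```bash
python3 - <<'E'
from h import *
go(.5013,-.1439,.17,-.283)
E
```

```text
t 13.95 tcp [ 0.4949 -0.0083  0.1751] yaw -0.283 -> shift [0.044  0.1284 0.0051] spin -0.0 F [ 0.9  0.3 -3.8] w 0.13926256947883975
```

>>> step_arm(
  moves=[
    [0.015, 0.04, 0, 0, 0],
    [0.029, 0.08, 0, 0, 0],
    [0.044, 0.128, 0, 0, 0],
    [0.044, 0.128, 0, 0, 0],
    [0.044, 0.128, 0, 0, 0],
  ],
)

```text
time: 14.45
tcp_pos: [0.5014, -0.1428, 0.175]
eef_rot: [-0.0, 0.99, -0.142, -0.001]
force: [0.2, 0.2, -3.7]
width: 0.143
grip_force: 59.5
```

```bash
python3 - <<'E'
from h import *
go(.5013,-.1439,.16,-.283)
ps=[]
for c in('scene','top'):
  p=capture(c);save(p,'f_%s.png'%c);u=proj(p,(.5,-.144,.08)).astype(int);print(c,u)
  ps.append(cv2.resize(p['image'][max(0,u[1]-70):u[1]+70,max(0,u[0]-65):u[0]+65,::-1],(390,420),interpolation=cv2.INTER_CUBIC))
cv2.imwrite('pics/ff.png',np.hstack(ps))
E
```

```text
t 14.45 tcp [ 0.5014 -0.1428  0.175 ] yaw -0.286 -> shift [0.0002 0.0011 0.015 ] spin -0.003 F [ 0.2  0.2 -3.7] w 0.14254791353370097
scene [179 134]
top [367 264]
```

View pics/ff.png

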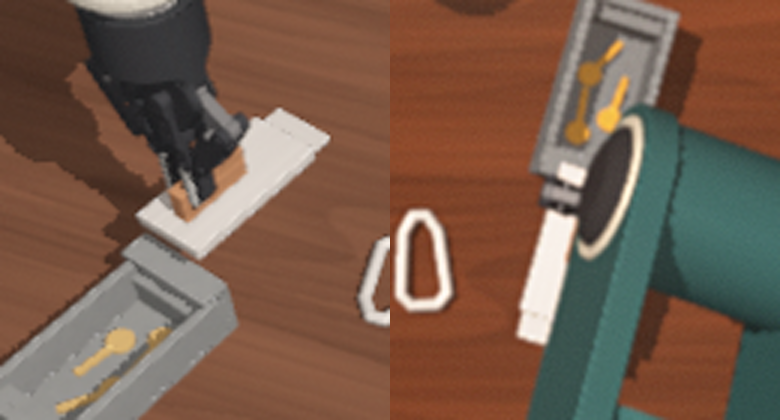

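```bash
cat >> h.py <<'E'
def fitpitch(v0=(.042,.021,0.),cams=('scene',)):
    "cover in grip: a = cover x at pads, h = underside below grasp point(tcp-.0)..., th = pitch (+: +x end up)"
    from scipy.spatial.transform import Rotation as Ro
    s=observe();w,a_,b,c=s['eef_rot'];R=Ro.from_quat([a_,b,c,w]).as_matrix();yaw=np.arctan2(R[1,0],R[0,0]);t=s['tcp_pos']
    X=np.vstack(CO+FIN)
    Ps=[]
    for cam in cams:
        p,m=getm(cam,'cover',proj(p0:=capture(cam),t-[0,0,.08]),8)
        if m is None: print('no mask');return
        Ps.append((p,cv2.resize(hull(m).astype(np.float32),None,fx=2,fy=2)>.5))
    def place(v):
        Q=Ro.from_euler('ZY',[yaw,-v[2]]).as_matrix()
        return (X-[v[0],0,.0235])@Q.T+t+[0,0,-v[1]]+np.array([-np.sin(yaw),np.cos(yaw),0])*v[3]
    def f(v):
        e=0
        for p,M in Ps:
            u=np.array([(proj(p,x)+.5)*2-.5 for x in place(v)]);m=np.zeros(M.shape,np.uint8)
            cv2.fillConvexPoly(m,np.round(cv2.convexHull(u.astype(np.float32))*16).astype(np.int32),1,shift=4);m=m>0
            e+=1-(m&M).sum()/(m|M).sum()
        return e
    best=None
    for th in(-.1,.05,.2):
        a=np.array([v0[0],v0[1],th,0])
        r=minimize(f,a,method='Nelder-Mead',options=dict(initial_simplex=np.vstack([a,a+[.01,0,0,0],a+[0,.01,0,0],a+[0,0,.1,0],a+[0,0,0,.005]]),xatol=1e-4,fatol=1e-5,maxiter=400))
        if best is None or r.fun<best.fun:best=r
    v=best.x;v_=place(v);Q=Ro.from_euler('ZY',[yaw,-v[2]]).as_matrix()
    pt=lambda x,z=0:(Q@(np.array([x,0,z])-[v[0],0,.0235])+t+[0,0,-v[1]]+np.array([-np.sin(yaw),np.cos(yaw),0])*v[3])
    print('a,finz-drop,pitch,lat',np.round(v,4),'err',round(best.fun,3),'tongue',np.round(pt(-.075),4),'end',np.round(pt(.075),4))
    return pt
E
python3 -c "
from h import *
fitpitch((.042,.07,0))
print(observe()['time'])"
```

```text
a,finz-drop,pitch,lat [ 0.0475  0.0785 -0.0056 -0.0024] err 0.035 tongue [ 0.3833 -0.1094  0.0742] end [ 0.5273 -0.1513  0.0734]
14.7
```

>>> step_arm(
  moves=[
    [0.003, 0.001, 0.012, 0, 0],
    [0.003, 0.001, 0.023, 0, 0],
    [0.003, 0.001, 0.026, 0, 0],
    [0.003, 0.001, 0.028, 0, 0],
  ],
)

```text
time: 15.1
tcp_pos: [0.5044, -0.1435, 0.1476]
eef_rot: [-0.0, 0.99, -0.141, -0.001]
force: [-4.3, 0.8, 4.3]
width: 0.143
grip_force: 60.6
```

>>> step_arm(
  moves=[
    [0, 0, 0.001, 0, 0],
    [0, 0, 0.002, 0, 0],
    [0, 0, 0.003, 0, 0],
  ],
)

```text
time: 15.4
tcp_pos: [0.5048, -0.1438, 0.1474]
eef_rot: [0.0, 0.99, -0.141, 0.0]
force: [-14.0, 4.7, 25.5]
width: 0.143
grip_force: 63.0
```

>>> step_arm(
  moves=[
    [0, 0, 0.001, 0, 0],
    [0, 0, 0.002, 0, 0],
    [0, 0, 0.003, 0, 0],
  ],
)

```text
time: 15.7
tcp_pos: [0.5051, -0.1439, 0.1471]
eef_rot: [0.0, 0.99, -0.141, 0.001]
force: [-29.0, 9.8, 55.8]
width: 0.143
grip_force: 67.0
```

>>> step_arm(
  moves=[
    [0, 0, 0.001, 0, 0],
    [0, 0, 0.002, 0, 0],
    [0, 0, 0.002, 0, 0],
  ],
)

```text
time: 16.0
tcp_pos: [0.5053, -0.144, 0.1471]
eef_rot: [0.0, 0.99, -0.141, 0.002]
force: [-37.4, 12.2, 67.5]
width: 0.138
grip_force: 68.7
```

>>> step_arm(
  moves=[
    [0, 0, -0.005, 0, 0],
    [0, 0, -0.012, 0, 0],
    [0, 0, -0.025, 0, 0],
    [-0.03, 0, -0.025, 0, 0],
    [-0.045, 0, -0.025, 0, 0],
  ],
)

```text
time: 16.5
tcp_pos: [0.4604, -0.1308, 0.166]
eef_rot: [-0.0, 0.99, -0.141, -0.0]
force: [0.1, 0.8, -2.6]
width: 0.144
grip_force: 59.5
```

```bash
python3 -c "
from h import *
pt=fitpitch((.042,.0745,0))
go(.462,-.1315,.105,-.283)"
```

```text
a,finz-drop,pitch,lat [ 0.0497  0.0788  0.0064 -0.0029] err 0.056 tongue [ 0.34   -0.0988  0.0629] end [ 0.484  -0.1408  0.0639]
t 16.65 tcp [ 0.4611 -0.1311  0.1662] yaw -0.283 -> shift [0.0009 0.0002 0.0612] spin -0.0 F [ 0.3  0.2 -2.8] w 0.14085953681509902
```

>>> step_arm(
  moves=[
    [0, 0, 0.03, 0, 0],
    [0, 0, 0.055, 0, 0],
    [0, 0, 0.064, 0, 0],
    [0, 0, 0.068, 0, 0],
    [0, 0, 0.07, 0, 0],
  ],
)

```text
time: 17.15
tcp_pos: [0.4619, -0.1313, 0.0967]
eef_rot: [0.0, 0.99, -0.141, 0.0]
force: [-11.4, 3.2, 20.0]
width: 0.143
grip_force: 62.4
```

>>> step_arm(
  moves=[
    [0, 0, 0.001, 0, 0],
    [0, 0, 0.001, 0, 0.03],
    [0, 0, 0.001, 0, 0.03],
    [0, 0, 0.001, 0, 0.03],
  ],
)

```text
time: 17.55
tcp_pos: [0.4618, -0.1313, 0.0953]
eef_rot: [0.0, 0.99, -0.141, 0.001]
force: [-0.3, 0.1, -0.3]
width: 0.347
grip_force: 0.0
```

>>> step_arm(
  moves=[
    [-0.01, 0, -0.007, 0, 0.03],
    [-0.03, 0, -0.007, 0, 0.03],
    [-0.041, 0, -0.007, 0, 0.03],
    [-0.041, 0, -0.007, 0, 0.03],
  ],
)

```text
time: 17.95
tcp_pos: [0.4214, -0.1195, 0.1017]
eef_rot: [0.0, 0.99, -0.141, 0.0]
force: [0.2, -1.3, -0.4]
width: 0.352
grip_force: 0.0
```

>>> step_arm(
  moves=[
    [0, 0, 0, 0, 0],
    [0, 0, 0, 0, 0],
    [0, 0, 0, 0, 0],
    [0, 0, 0, 0, 0],
  ],
)

```text
time: 18.35
tcp_pos: [0.4226, -0.1199, 0.1021]
eef_rot: [0.0, 0.99, -0.141, -0.0]
force: [-5.3, 1.1, 8.4]
width: 0.136
grip_force: 59.0
```

>>> step_arm(
  moves=[
    [0, 0, -0.03, 0, 0],
    [0, 0, -0.06, 0, 0],
    [0, 0, -0.065, 0, 0],
    [0, 0, -0.065, 0, 0],
    [0, 0, -0.065, 0, 0],
  ],
)

```text
time: 18.85
tcp_pos: [0.4218, -0.1196, 0.165]
eef_rot: [-0.0, 0.99, -0.141, -0.001]
force: [0.8, -0.1, -4.1]
width: 0.139
grip_force: 59.5
```

```bash
python3 -c "
from h import *
pt=fitpitch((.004,.08,0))
go(.4629,-.1327,.160,-.283)"
```

```text
a,finz-drop,pitch,lat [ 0.007   0.0834  0.0526 -0.0013] err 0.099 tongue [ 0.3439 -0.0983  0.0538] end [ 0.4877 -0.1402  0.0617]
t 19.0 tcp [ 0.4217 -0.1195  0.1652] yaw -0.283 -> shift [0.0432 0.0011 0.0051] spin -0.0 F [-1.   1.  -3.6] w 0.1346686591451938
```

>>> step_arm(
  moves=[
    [0.02, 0, 0, 0, 0],
    [0.044, 0.001, 0, 0, 0],
    [0.044, 0.001, 0, 0, 0],
    [0.044, 0.001, 0.006, 0, 0],
    [0.044, 0.001, 0.01, 0, 0],
  ],
)

```text
time: 19.5
tcp_pos: [0.4633, -0.1327, 0.1553]
eef_rot: [-0.0, 0.99, -0.141, -0.001]
force: [0.1, -0.1, -3.4]
width: 0.134
grip_force: 59.5
```

>>> step_arm(
  moves=[
    [0, 0, 0.002, 0, 0],
    [0, 0, 0.004, 0, 0],
    [0, 0, 0.006, 0, 0],
    [0, 0, 0.008, 0, 0],
  ],
)

```text
time: 19.9
tcp_pos: [0.464, -0.1329, 0.149]
eef_rot: [0.0, 0.99, -0.141, 0.0]
force: [-6.1, 1.8, 7.3]
width: 0.135
grip_force: 60.8
```

>>> step_arm(
  moves=[
    [0, 0, 0.002, 0, 0],
    [0, 0, 0.004, 0, 0],
    [0, 0, 0.006, 0, 0],
    [0, 0, 0.008, 0, 0],
  ],
)

```text
time: 20.3
tcp_pos: [0.4639, -0.1329, 0.1411]
eef_rot: [0.0, 0.99, -0.141, 0.0]
force: [-7.3, 3.0, 8.3]
width: 0.136
grip_force: 61.7
```

>>> step_arm(
  moves=[
    [0, 0, 0.002, 0, 0],
    [0, 0, 0.004, 0, 0],
    [0, 0, 0.006, 0, 0],
  ],
)

```text
time: 20.6
tcp_pos: [0.4637, -0.1328, 0.1349]
eef_rot: [-0.0, 0.99, -0.141, -0.0]
force: [-10.5, 2.4, 8.2]
width: 0.136
grip_force: 63.5
```

>>> step_arm(
  moves=[
    [0, 0, -0.02, 0, 0],
    [0, 0, -0.04, 0, 0],
    [0, 0, -0.05, 0, 0],
    [0, 0, -0.05, 0, 0],
    [0, 0, -0.05, 0, 0],
  ],
)

```text
time: 21.1
tcp_pos: [0.4638, -0.1329, 0.1838]
eef_rot: [-0.0, 0.99, -0.141, -0.0]
force: [-0.3, -0.0, -3.5]
width: 0.135
grip_force: 61.8
```

```bash
python3 -c "
from h import *
for i in range(2): pt=fitpitch((.007,.083,0.1))
go(.4637,-.1328,.185,-.283)
p=capture('scene');u=proj(p,(.46,-.13,.1)).astype(int);cv2.imwrite('pics/g.png',cv2.resize(p['image'][max(0,u[1]-90):u[1]+110,max(0,u[0]-110):u[0]+100,::-1],None,fx=2.8,fy=2.8))"
```

```text
a,finz-drop,pitch,lat [0.0006 0.0792 0.2352 0.0009] err 0.043 tongue [ 0.3987 -0.113   0.0641] end [ 0.5388 -0.1538  0.0991]
a,finz-drop,pitch,lat [ 0.0038  0.0841  0.2265 -0.0047] err 0.041 tongue [ 0.3937 -0.1174  0.0588] end [ 0.5341 -0.1582  0.0925]
t 21.5 tcp [ 0.4639 -0.1329  0.1843] yaw -0.283 -> shift [-0.0002 -0.     -0.0007] spin -0.0 F [-0.5  0.3 -3.2] w 0.13375122288612967
```

View pics/g.png

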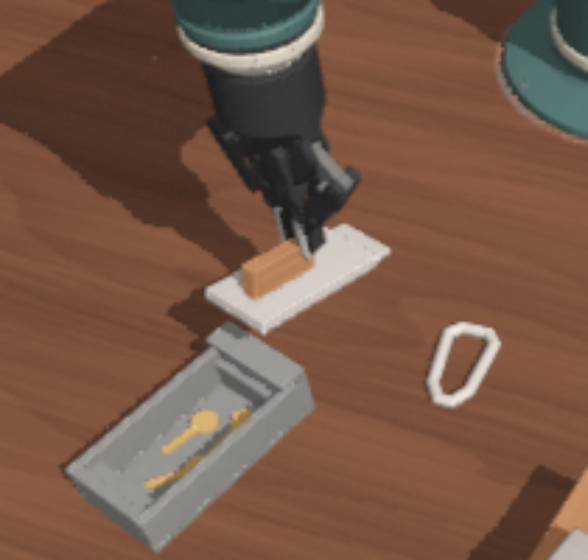

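```bash
python3 -c "
from h import *
go(.6246,-.1784,.2,-.284)"
```

```text
t 21.55 tcp [ 0.464  -0.1329  0.1843] yaw -0.283 -> shift [ 0.1669 -0.0012 -0.0157] spin 0.001 F [-0.5 -0.2 -4.1] w 0.13375683652712506
```

>>> step_arm(
  moves=[
    [0.02, 0, -0.016, 0, 0],
    [0.06, -0.001, -0.016, 0, 0],
    [0.1, -0.001, -0.016, 0, 0],
    [0.14, -0.001, -0.016, 0, 0],
    [0.167, -0.001, -0.016, 0, 0],
  ],
)

```text
time: 22.05
tcp_pos: [0.6266, -0.1792, 0.1999]
eef_rot: [-0.0, 0.99, -0.141, -0.0]
force: [0.4, -0.4, -3.6]
width: 0.133
grip_force: 61.8
```

>>> step_arm(
  moves=[
    [0, 0, 0, 0, 0],
    [0, 0, 0.01, 0, 0],
    [0, 0, 0.015, 0, 0],
    [0, 0, 0.015, 0, 0],
  ],
)

```text
time: 22.45
tcp_pos: [0.6236, -0.1783, 0.1842]
eef_rot: [-0.0, 0.99, -0.141, -0.001]
force: [0.5, 0.6, -2.9]
width: 0.136
grip_force: 61.8
```

```bash
python3 - <<'E'
from h import *
go(.6246,-.1784,.155,-.284)
for i in range(2):
    pt=fitpitch((.005,.083,0.1))
    c=np.array([.605,-.1742]);R=np.array([[np.cos(.284),-np.sin(.284)],[np.sin(.284),np.cos(.284)]])
    print('tip in box',R@(pt(-.075)[:2]-c),pt(-.075)[2],'end',R@(pt(.075)[:2]-c))
a=getm('scene','key_box',(148,183))
E
```

```text
t 22.45 tcp [ 0.6236 -0.1783  0.1842] yaw -0.283 -> shift [ 0.001  -0.0002  0.0292] spin 0.001 F [ 0.5  0.6 -2.9] w 0.1359088282051943
a,finz-drop,pitch,lat [-2.000e-04  8.110e-02  2.301e-01 -1.100e-03] err 0.048 tongue [ 0.5585 -0.1605  0.0632] end [ 0.6988 -0.2013  0.0974]
tip in box [-0.0484301   0.00010686] 0.06322773974160997 end [0.09761726 0.00021995]
a,finz-drop,pitch,lat [ 0.0068  0.0953  0.2188 -0.0148] err 0.036 tongue [ 0.5484 -0.1719  0.05  ] end [ 0.689  -0.2128  0.0825]
tip in box [-0.05496649 -0.01366502] 0.04997281284509596 end [ 0.09145786 -0.01354957]
```

>>> step_arm(
  moves=[
    [0, 0, 0.01, 0, 0],
    [0, 0, 0.018, 0, 0],
    [0, 0, 0.024, 0, 0],
    [0, 0, 0.028, 0, 0],
    [0, 0, 0.028, 0, 0],
  ],
)

```text
time: 23.35
tcp_pos: [0.6244, -0.1786, 0.1566]
eef_rot: [-0.0, 0.99, -0.141, -0.001]
force: [-0.5, 0.5, -3.2]
width: 0.137
grip_force: 61.8
```

>>> step_arm(
  moves=[
    [-0.005, 0, 0, 0, 0],
    [-0.01, 0, 0, 0, 0],
    [-0.014, 0, 0, 0, 0],
    [-0.014, 0, 0, 0, 0],
  ],
)

```text
time: 23.75
tcp_pos: [0.6107, -0.1746, 0.1579]
eef_rot: [0.0, 0.99, -0.141, 0.0]
force: [0.6, 0.4, -3.5]
width: 0.136
grip_force: 61.8
```

>>> step_arm(
  moves=[
    [0, 0, 0.003, 0, 0],
    [-0.003, 0, 0.003, 0, 0],
    [-0.006, 0, 0.003, 0, 0],
    [-0.006, 0, 0.003, 0, 0],
  ],
)

```text
time: 24.15
tcp_pos: [0.6051, -0.1729, 0.1545]
eef_rot: [-0.0, 0.99, -0.141, -0.0]
force: [0.3, -0.1, -3.0]
width: 0.136
grip_force: 61.8
```

```bash
python3 - <<'E'
from h import *
s=observe();print(s['tcp_pos'],s['force'],s['moment'])
p=capture('scene');cv2.imwrite('pics/i.png',cv2.resize(p['image'][90:240,80:260,::-1],None,fx=4,fy=4,interpolation=cv2.INTER_CUBIC))
E
```

```text
[ 0.60509322 -0.17293473  0.15446887] [ 0.34540588 -0.13508082 -2.98651287] [0.05419279 0.05910303 0.00706518]
```

View pics/i.png

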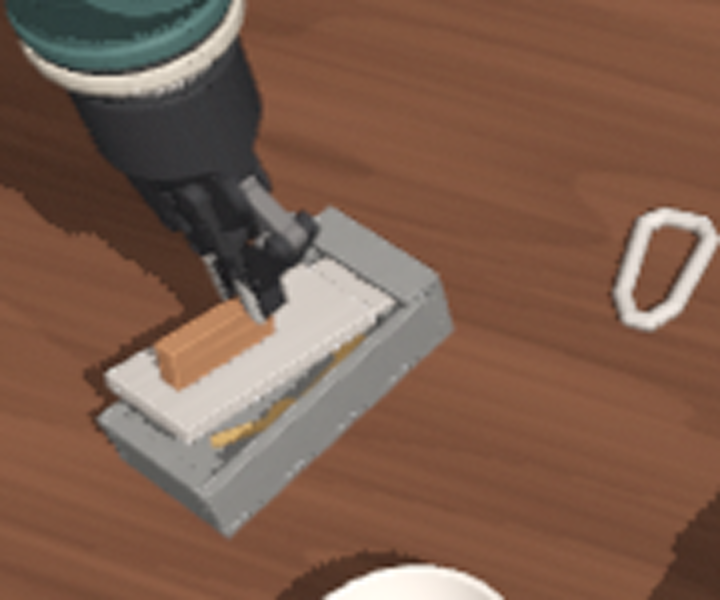

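>>> step_arm(
  moves=[
    [-0.002, 0, 0, 0, 0],
    [-0.004, 0, 0, 0, 0],
    [-0.005, 0, 0, 0, 0],
    [-0.005, 0, 0, 0, 0],
  ],
)

```text
time: 24.6
tcp_pos: [0.6005, -0.1716, 0.1546]
eef_rot: [0.0, 0.99, -0.141, 0.0]
force: [0.5, -0.0, -2.0]
width: 0.134
grip_force: 61.8
```

>>> step_arm(
  moves=[
    [-0.001, 0, 0, 0, 0],
    [-0.002, 0, 0, 0, 0],
    [-0.003, 0, 0, 0, 0],
    [-0.003, 0, 0, 0, 0],
  ],
)

```text
time: 25.0
tcp_pos: [0.5976, -0.1708, 0.1545]
eef_rot: [-0.0, 0.99, -0.141, -0.0]
force: [-0.4, -0.4, -2.9]
width: 0.136
grip_force: 61.8
```

>>> step_arm(
  moves=[
    [-0.001, 0, 0, 0, 0],
    [-0.002, 0, 0, 0, 0],
    [-0.002, 0, 0, 0, 0],
  ],
)

```text
time: 25.3
tcp_pos: [0.5958, -0.1702, 0.1546]
eef_rot: [-0.0, 0.99, -0.141, 0.0]
force: [0.1, -0.2, -2.9]
width: 0.141
grip_force: 61.8
```

>>> step_arm(
  moves=[
    [-0.001, 0, 0, 0, 0],
    [-0.002, 0, 0, 0, 0],
    [-0.002, 0, 0, 0, 0],
  ],
)

```text
time: 25.6
tcp_pos: [0.5945, -0.1699, 0.1553]
eef_rot: [0.0, 0.99, -0.141, 0.001]
force: [5.3, -2.8, -1.1]
width: 0.131
grip_force: 62.1
```

>>> step_arm(
  moves=[
    [0.002, 0, 0, 0, 0],
    [0.004, 0, 0.001, 0, 0],
    [0.004, 0, 0.003, 0, 0],
    [0.004, 0, 0.004, 0, 0],
  ],
)

```text
time: 26.0
tcp_pos: [0.5976, -0.1707, 0.15]
eef_rot: [-0.0, 0.99, -0.141, -0.0]
force: [0.1, 0.1, -2.8]
width: 0.135
grip_force: 61.8
```

>>> step_arm(
  moves=[
    [0.001, 0, 0.002, 0, 0],
    [0.002, 0, 0.004, 0, 0],
    [0.002, 0, 0.004, 0, 0],
  ],
)

```text
time: 26.3
tcp_pos: [0.5998, -0.1714, 0.1464]
eef_rot: [-0.0, 0.99, -0.141, -0.0]
force: [0.1, -0.2, -0.8]
width: 0.137
grip_force: 62.0
```

```bash
python3 - <<'E'
from h import *
go(.6,-.17,.132,-.284);fitpitch((.005,.083,0.1))
E
```

```text
t 26.3 tcp [ 0.5998 -0.1714  0.1464] yaw -0.283 -> shift [-0.0002 -0.0014  0.0144] spin 0.001 F [ 0.1 -0.2 -0.8] w 0.13677849056064728
a,finz-drop,pitch,lat [ 0.0034  0.09    0.2713 -0.0067] err 0.055 tongue [ 0.5314 -0.1585  0.0128] end [ 0.6702 -0.1988  0.053 ]
```

>>> step_arm(
  moves=[
    [-0.002, 0, 0, 0, 0],
    [-0.0015, 0, 0.002, 0, 0],
    [-0.0005, 0, 0.004, 0, 0],
    [0.0005, 0, 0.006, 0, 0],
  ],
)

```text
time: 26.95
tcp_pos: [0.6006, -0.1717, 0.141]
eef_rot: [0.0, 0.99, -0.141, 0.001]
force: [3.9, -1.2, 4.1]
width: 0.136
grip_force: 62.8
```

>>> step_arm(
  moves=[
    [0.001, 0, 0.002, 0, 0],
    [0.0025, 0, 0.004, 0, 0],
    [0.0025, 0, 0.004, 0, 0],
  ],
)

```text
time: 27.25
tcp_pos: [0.6031, -0.1725, 0.1366]
eef_rot: [0.0, 0.99, -0.141, 0.001]
force: [7.1, -2.5, 4.8]
width: 0.136
grip_force: 64.1
```

```bash
python3 - <<'E'
from h import *
go(.6,-.17,.132,-.284);fitpitch((.005,.083,0.1))
E
```

```text
t 27.25 tcp [ 0.6031 -0.1725  0.1366] yaw -0.283 -> shift [-0.0037 -0.0015  0.0046] spin 0.001 F [ 7.1 -2.5  4.8] w 0.1357355272164855
a,finz-drop,pitch,lat [ 0.0055  0.0868  0.1511 -0.0048] err 0.087 tongue [ 0.5288 -0.1558  0.0144] end [ 0.6712 -0.1973  0.037 ]
```

>>> step_arm(
  moves=[
    [0.0015, 0, 0, 0, 0],
    [0.002, 0, 0.002, 0, 0],
    [0.003, 0, 0.004, 0, 0],
    [0.003, 0, 0.004, 0, 0],
  ],
)

```text
time: 27.8
tcp_pos: [0.6058, -0.1732, 0.1324]
eef_rot: [0.0, 0.99, -0.141, 0.0]
force: [4.7, -2.5, 3.7]
width: 0.138
grip_force: 64.8
```

>>> step_arm(
  moves=[
    [0.0005, 0, 0.001, 0, 0],
    [0.001, 0, 0.002, 0, 0],
    [0.001, 0, 0.002, 0, 0],
  ],
)

```text
time: 28.1
tcp_pos: [0.6065, -0.1734, 0.1313]
eef_rot: [0.0, 0.99, -0.141, 0.0]
force: [-1.9, -0.6, 13.1]
width: 0.133
grip_force: 66.1
```

```bash
python3 - <<'E'
from h import *
go(.6,-.17,.132,-.284);fitpitch((.005,.083,0.1))
E
```

```text
t 28.1 tcp [ 0.6065 -0.1734  0.1313] yaw -0.283 -> shift [-0.0072 -0.0014 -0.0007] spin 0.001 F [-1.9 -0.6 13.1] w 0.13291820369330326
a,finz-drop,pitch,lat [ 0.0175  0.1151  0.111  -0.0295] err 0.085 tongue [ 0.5125 -0.1768 -0.0174] end [ 0.6557 -0.2185 -0.0008]
```

```bash
cat > pit.py <<'E'
from h import *
from scipy.spatial.transform import Rotation as Ro
def pit(kb=(.6045,-.1742,-.284)):
    p,m=getm('scene','cover',(148,180),8);print('mask',None if m is None else m.sum())
    M=cv2.resize(m.astype(np.float32),None,fx=2,fy=2)>.5
    Rz=Ro.from_euler('Z',kb[2]).as_matrix();k=np.array([kb[0],kb[1],0])
    def im(parts):
        o=np.zeros(M.shape,np.uint8)
        for b in parts:
            u=np.array([(proj(p,x)+.5)*2-.5 for x in b]);cv2.fillConvexPoly(o,np.round(cv2.convexHull(u.astype(np.float32))*16).astype(np.int32),1,shift=4)
        return o>0
    lip=im([box(-.088,-.062,-.042,.042,.045,.051)@Rz.T+k])
    near=im([box(-.088,.088,.034,.042,.0,.04)@Rz.T+k])
    res=[]
    for th in np.arange(-.02,.2,.01):
        for tx in np.arange(-.081,-.068,.0015):
            for dy in(-.002,0,.002):
                Q=Rz@Ro.from_euler('Y',-th).as_matrix();o=k+Rz@[tx,dy,.03]
                s=im([(b+[.075,0,0])@Q.T+o for b in CO+FIN])&~lip
                # only compare far half of box (x>0.02): away from gripper
                res.append(((s&M&W(p,kb,M)).sum()/((s|M)&W(p,kb,M)).sum(),round(th,3),round(tx,4),dy))
    res.sort(reverse=True);print(res[:4]);print(max(r for r in res if abs(r[1])<.005))
def W(p,kb,M):
    Rz=Ro.from_euler('Z',kb[2]).as_matrix();k=np.array([kb[0],kb[1],0])
    u=np.array([(proj(p,x)+.5)*2-.5 for x in (np.array([[.03,-.1,.04],[.03,.1,.04],[.15,.1,.04],[.15,-.1,.04]])@Rz.T+k)])
    o=np.zeros(M.shape,np.uint8);cv2.fillConvexPoly(o,np.round(u).astype(np.int32),1);return o>0
pit();print(observe()['time'])
E
python3 pit.py
```

```text
mask 1320
[(np.float64(0.9060402684563759), np.float64(-0.01), np.float64(-0.0795), -0.002), (np.float64(0.9021982951996411), np.float64(0.0), np.float64(-0.0795), 0), (np.float64(0.9008448199199645), np.float64(-0.02), np.float64(-0.0795), 0), (np.float64(0.8990620812862885), np.float64(0.0), np.float64(-0.0795), 0.002)]
(np.float64(0.9021982951996411), np.float64(0.0), np.float64(-0.0795), 0)
28.35
```

>>> step_arm(
  moves=[
    [0, 0, 0.001, 0, 0],
    [0, 0, 0.001, 0, 0],
  ],
)

```text
time: 28.55
tcp_pos: [0.6068, -0.1735, 0.1312]
eef_rot: [0.0, 0.99, -0.141, 0.001]
force: [-3.5, -0.3, 19.2]
width: 0.135
grip_force: 67.5
```

>>> step_arm(
  moves=[
    [0, 0, -0.001, 0, 0],
    [0, 0, -0.0015, 0, 0],
    [0, 0, -0.0015, 0, 0.03],
    [0, 0, -0.0015, 0, 0.03],
    [0, 0, -0.0015, 0, 0.03],
  ],
)

```text
time: 29.05
tcp_pos: [0.606, -0.1731, 0.1304]
eef_rot: [-0.0, 0.99, -0.141, -0.001]
force: [0.4, 0.0, 0.5]
width: 0.355
grip_force: 0.0
```

>>> step_arm(
  moves=[
    [0, 0, -0.02, 0, 0.03],
    [0, 0, -0.05, 0, 0.03],
    [0, 0, -0.09, 0, 0.03],
    [0, 0, -0.13, 0, 0.03],
    [0, 0, -0.15, 0, 0.03],
  ],
)

```text
time: 29.55
tcp_pos: [0.6066, -0.1733, 0.2847]
eef_rot: [0.0, 0.99, -0.141, 0.002]
force: [-0.3, 0.2, 0.0]
width: 0.354
grip_force: 0.0
```

>>> step_arm(
  moves=[
    [-0.05, 0, 0, 0, 0.03],
    [-0.1, 0, 0, 0, 0.03],
    [-0.15, 0.05, 0, 0, 0.03],
    [-0.18, 0.1, 0, 0, 0.03],
    [-0.18, 0.15, 0, 0, 0.03],
  ],
)

```text
time: 30.05
tcp_pos: [0.4016, -0.2444, 0.2813]
eef_rot: [0.0, 0.99, -0.14, 0.0]
force: [1.1, -1.6, 0.6]
width: 0.348
grip_force: 0.0
```

```bash
python3 - <<'E'
import pit
from h import *
np.set_printoptions(precision=4,suppress=True)
s=observe();print(s['time'],s['tcp_pos'],s['force'])
b=[-0.2846,-.1742]
for c,kb in(('top',(.6082,-.1747,-.2814)),('scene',(.6041,-.1740,-.2845))):
    p,m=getm(c,'cover',proj(capture(c),(.61,-.175,.04)),6)
    if m is None: print(c,'none');continue
    occ=sil(p,[box(-.088,-.062,-.042,.042,.045,.051)],kb)
    q,f=fit([p],[m],CO+FIN,kb,[occ],.03);d=q[:2]-kb[:2]
    print(c,q,f,'in box',np.cos(kb[2])*d[0]+np.sin(kb[2])*d[1],-np.sin(kb[2])*d[0]+np.cos(kb[2])*d[1],q[2]-kb[2])
for c in('scene','top'):
    p=capture(c)
    for t in('padlock_center','bowl_center','carabiner_center','hook_block_center','key_box'):
        print(c,t,[np.round(x['uv'],1) for x in find_in(p,t)[:1]])
E
```

```text
mask 1458
[(np.float64(0.8876504681230495), np.float64(-0.01), np.float64(-0.0795), -0.002), (np.float64(0.8834219858156028), np.float64(-0.02), np.float64(-0.0795), 0), (np.float64(0.88125), np.float64(0.0), np.float64(-0.0795), 0), (np.float64(0.8798932384341637), np.float64(0.0), np.float64(-0.0795), 0.002)]
(np.float64(0.88125), np.float64(0.0), np.float64(-0.0795), 0)
30.15
30.15 [ 0.4009 -0.2482  0.2811] [0.0167 1.0943 0.4697]
top [ 0.6046 -0.1701 -0.293 ] 0.05989804587935432 in box -0.004731853108376604 0.003382844841518318 -0.011569200887825315
scene [ 0.5985 -0.1744 -0.2756] 0.11906639331335755 in box -0.005211968210175398 -0.0019712929683893426 0.008946806144975894
scene padlock_center [array([286.6, 240.3])]
scene bowl_center [array([181.9, 259.7])]
scene carabiner_center [array([237.5, 155.3])]
scene hook_block_center [array([428.5, 270.6])]
scene key_box [array([157.1, 186.4])]
top padlock_center [array([372.7, 223.3])]
top bowl_center [array([316.9, 168.6])]
top carabiner_center [array([308.3, 278.5])]
top hook_block_center [array([146.9, 217.1])]
top key_box [array([381.7, 235.7])]
```

```bash
python3 - <<'E'
from h import *
for c in('scene','top'):
    p=capture(c);a=cv2.imread('pics/%s0.png'%c)[:,:,::-1].astype(int);b=p['image'].astype(int);d=np.abs(a-b).max(2)>50
    for n,X,r in(('cara',(.455,-.015,.005),22),('bowl',(.745,-.03,.03),40),('padlock',(.64,.16,.06),20),('hook',(.6,.43,.03),35)):
        u,v=proj(p,X).astype(int);w=d[v-r:v+r,u-r:u+r];print(c,n,w.sum(),w.size)
    if c=='scene': # clear of end-wall: edge height contrast
        s=observe();print(s['time'],s['force'],s['width'])
E
```

```text
scene cara 0 1936
scene bowl 0 6400
scene padlock 0 1600
scene hook 0 4900
31.1 [-0.96009466 -0.57567146 -0.17847369] 0.3511079786818564
top cara 0 1936
top bowl 0 6400
top padlock 0 1600
top hook 0 4900
```

```bash
python3 -c "
from plant import *
print(close_job())"
```

```text
the job is handed in; nothing more can be done
None
```

I handed the job in at about 31 s of the 67 s: the cover measures flat and fully home in the key box with its tongue under the lip. The gripper is clear of everything, and the bowl, padlock, carabiner and hook block show no change from the first pictures. To tilt the cover I pressed its far end on the top of the key box's lip (about 67 N at the wrist on the first try, about 10 N on the second), after setting it down again on the cabinet top to take a better hold.

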